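# Load the chocolate grinder, fit its bayonet lid and hold it at pulse

## Robot

A 6-joint arm with a two-finger parallel gripper is mounted at the origin on the work surface. World frame = base frame: x ahead of the robot, y to its left, z up, the work surface at z = 0. Lengths are in m, angles in degrees, forces in N, time in s.
With the tool pointing down it reaches from about 0.3 to 0.75 m from the base axis. Payload 8.5 kg.
Tool frame: the origin (TCP) lies at the very end of the fingers, on their centre line; the grasp point (between the pads) lies 19 mm behind it (robot.grip_depth is the distance from the TCP to the grasp point, in m); z points along the fingers, y is the line along which they close (so a half turn about z gives the same grasp; the last joint's range is limited). The gripper opens to 88 mm and grips with 3 to 60 N. Pads are 18 mm wide; open, the fingers measure 123 mm over their backs; the gripper's body (75 mm by 187 mm) begins 45 mm behind the grasp point.
Start: joints at [61.69, 21.807, 74.336, -0, 83.858, -12.336], TCP at [0.151, 0.529, 0.239] pointing down, gripper open.
Joint ranges: [-178.18, 178.18], [-50.72, 133.34], [12.68, 142.11], [-81.47, 261.47], [9.98, 163.14], [-165.26, 165.26]. Speed limits (degrees/s): [136.94, 136.94, 180, 180, 180, 180].

## Interface

Orientations are given as a 3x3 rotation matrix whose columns are the frame's x, y, z axes.
In Python, from station import readout, get_image, get_calibration, robot gives the robot as it stands.
- The arm moves only by the shell command python3 -m handwheel 'ROWS' [OPENING] [FORCE]. ROWS is JSON, a list of rows, each an object of numbers: "dx", "dy", "dz": the shift along the tool's x, y, z each as a share of 15 cm, from -1 to 1; "ax", "ay", "az": the turn, a rotation vector about the tool's x, y, z each as a share of 180 degrees, from -1 to 1. A call has 1 to 20 rows; each row is the pose to reach, as a shift and turn from the pose commanded when the call began, along the tool's axes at that moment, turning the shorter way round; what a row does not reach only later rows make up. A row lasts 1/8 s, in which the tool goes at most 62.5 mm and 10.7 degrees, less where a joint would pass 70% of its speed; a pose out of reach is approached as far as the arm can. A call with a number of a shift or a turn outside -1 to 1 is refused whole. A call with a gripper value outside its range is refused whole. OPENING is the finger opening in mm, from 0 to 88.1, set as the call begins (- or left out, the last holds). The fingers move at their own pace and stop on an object; FORCE is the grip in N (left out, the last holds). Time passes only in rows, so rows that repeat a pose let the fingers close. It gives the time, the measured TCP pose, the force, the opening and the grip force at its end, in the units of the state.
- readout.state(): the state, without advancing time (a new reading comes with each control period).
- get_image(name): name is "scene" or "top" or "wrist"; returns the picture (400x640x3 uint8, blue, green, red); there is no depth.
- get_calibration(name): a dict with "camera_matrix" (3x3 intrinsics, pixels), "R" (3x3) and "t" (3): a world point X has camera coordinates R X + t. Camera axes: x right, y down, z forward; pixel columns grow to the right and rows downward; lengths in m; the calibration is good to about 2 mm. A picture is of the moment at which its call begins: read the wrist's pose just before it. get_calibration takes no time and is no camera call; for the wrist camera it gives the pose at the moment of the call.
- robot.sign_off(): hands the job in; it is judged then, once.
The state is a dict: "clock": time; "q": joint angles; "dq": joint speeds; "joint_efforts": joint torques, N m; "eef_pos": TCP position; "tcp_rot": TCP orientation; "contact_force": force on the tool from outside, world axes, zero at the start; "torque": the same for the moment, N m; "grip_width": opening from 0.0 (shut) to 1.0 (fully open); "grip_force": force on a finger pad.
Only numpy, scipy, OpenCV 4.12 (cv2) and the standard library are available. Lean on these libraries where they do the work, as an engineer would, in place of code of your own. Each camera call takes 0.05 s, during which the arm holds its last target. There are 200 camera calls.

## Task

Tip the three chocolate pieces off the steel dosing tray into the grinder's bowl and stand the empty tray back on the counter. Then set the lid on with its two lugs down through the collar's notches, turn it clockwise against the spring until its bar points at the single-rib mark, half-way to the lock and well before it clicks, and finish holding it there, firmly gripped, because the spring turns it back when let go. Leave the other things on the counter where they are.

Things in the scene. Friction and masses are not known exactly. Their poses are not given: they have to be found in the camera images.
- bowl_mouth (a point): Grinder: fixed round steel machine, 140 mm across its foot, 133 mm across the collar, 163 mm tall. This point: centre of the bowl's rim, 150 mm above the counter, z up, x to a notch. Bowl 96 mm inside diameter, 80 mm deep. Round the rim's flat ledge a black lip (inner diameter 109 mm, underside 8.5 mm and top 13 mm above the rim) overhangs the ledge, cut away at two notches, on +x and -x.
- notch (a point): Middle of the grinder's +x notch, on the ledge, 58 mm from the bowl's axis; the other notch is opposite. Each is 25 degrees (24 mm) wide. A lid pushed down to the ledge with its lugs in the notches turns only clockwise (seen from above), the lugs running under the lip.
- pulse_mark (a point): The pulse mark: a single white rib on top of the lip, 40 degrees (0.70 rad) clockwise of the notch; another is opposite, so that the lid's bar, turned from the notches, points at both. 60 mm from the axis, 13 mm above the rim.
- lock_mark (a point): The lock mark, where the lid clicks: a double white rib on top of the lip, 80 degrees (1.40 rad) clockwise of the notch, another opposite.
- pulse_ring (a joint): Sprung ring hidden under the lip, pushed round by the lid's lugs: 0 rad at rest, then the lid's clockwise turn from the notches less about 0.13 rad of play (about 0.57 rad at the pulse mark). The spring pushes back with 0.10 to 0.17 N m and returns a lid that is let go. Lock catches resist from about 0.9 rad and click at about 1.27; below 1.15 rad counts as not locked.
- lid_grip (a point): Grinder's lid, black plastic, loose, about 150 g: disc 104 mm across, 6 mm thick; under it a bevelled plug 92 mm across, 12 mm deep, on which it stands; on top an upright grip bar 70 mm long, 16 mm wide, 32 mm high. This point: centre of the bar, 34 mm above the plug's underside, 16 mm above the disc's top; x along the bar, z up. Fully seated it is 22 mm above bowl_mouth.
- lid_lug (a point): Outer end, at its underside (level with the disc's underside), of the lid's +x lug, 60 mm from the lid's axis. Two lugs, 14 mm wide and 6 mm thick, stick out of the disc at the two ends of the bar's line (+x and -x), so the lid is the same after a half turn; they measure 120 mm overall.
- tray_grip (a point): Steel dosing tray, loose, about 160 g, with the chocolate: floor 112 x 68 mm (62 mm inside), 3 mm thick, sides 20 mm, rear wall 32 mm high, front (+x) open. Black stub handle 14 mm wide, 18 mm high, 72 mm long behind the rear wall. This point: centre of the handle's grip, 32 mm above the counter; handle end 31 mm behind it, rear wall 39 mm ahead. x to the open front, z up.
- tray_lip (a point): Middle of the tray's open front edge, on the floor's top face: 151 mm ahead of tray_grip along its x and 29 mm below it. The chocolate slides once the tray is tipped forward by some 20 to 30 degrees.
- choc1_mid (a point): A piece of dark chocolate, loose, 22 x 20 mm and 20 mm high, 11 g, on the tray's floor; this point is its centre, 10 mm above its underside.
- choc2_mid (a point): A piece of dark chocolate, loose, 22 x 20 mm and 20 mm high, 11 g, on the tray's floor; this point is its centre, 10 mm above its underside.
- choc3_mid (a point): A piece of dark chocolate, loose, 22 x 20 mm and 20 mm high, 11 g, on the tray's floor; this point is its centre, 10 mm above its underside.
- jar_lid: Not part of the job: lid of a storage jar, steel, round, 92 mm across, with a small round black knob (no lugs, no bar), 40 mm high; origin under its centre.
- pitcher: Not part of the job: steel milk pitcher with a handle, 82 mm across, 105 mm high; origin under its centre.
- cups: Not part of the job: stack of upturned paper cups, 87 mm across, 136 mm high; origin under its centre.
- tamper: Not part of the job: coffee tamper standing on its steel foot, 58 mm across, 86 mm high; origin under its centre.
- shot_glass: Not part of the job: small glass, 54 mm across, 62 mm high; origin under its centre.
- saucer: Not part of the job: white saucer, 124 mm across, 16 mm high; origin under its centre.
- portafilter: Not part of the job: portafilter lying on the counter, basket 72 mm across and 34 mm high, its handle reaching 180 mm along +x; origin under the basket's centre.

How it is judged:
By the outcome, as a careful person would: the job done as asked, in the order asked, and still so for the second after the job is handed in, while the arm keeps its last pose, push and grip.
It also fails if it takes over 72 s, if anything falls off the work surface, if the arm or the gripper's body presses on something with over 40 N, if the wrist force passes 120 N, or if a joint passes its speed limit or range.

## Working session

There is one attempt and no reset: what is moved stays moved. The work goes in short steps, Python scripts to look and compute and a shell command to move; the robot and the scene stay as the last step left them, time stands still between calls to the robot, and variables do not carry over. Pictures are saved under pics/ and viewed, at most 10 in all, crops included, and the job is handed in when it is done.

```bash
ls; mkdir -p pics
python3 - <<'E'
from station import readout,get_image,get_calibration,robot
import cv2,numpy as np
for n in ["scene","top"]:
    im=get_image(n); cv2.imwrite(f"pics/{n}0.png",im)
    c=get_calibration(n); print(n,np.round(c["camera_matrix"],1).tolist(),np.round(c["R"],3).tolist(),np.round(c["t"],3).tolist())
s=readout.state(); print(s)
E
```

```text
pics
scene [[422.1, 0.0, 318.3], [0.0, 422.1, 202.4], [0.0, 0.0, 1.0]] [[-0.024, 1.0, -0.001], [0.847, 0.02, -0.531], [-0.531, -0.014, -0.847]] [0.06, -0.425, 1.32]
top [[429.8, 0.0, 321.8], [0.0, 429.8, 192.5], [0.0, 0.0, 1.0]] [[0.003, -1.0, 0.012], [-0.993, -0.004, -0.117], [0.117, -0.012, -0.993]] [-0.041, 0.592, 1.099]
{'clock': 0.1, 'q': array([ 6.16891514e+01,  2.18354498e+01,  7.43776688e+01, -1.42751774e-04,
        8.38588507e+01, -1.23381399e+01]), 'dq': array([-0.09731033, -0.11324259, -0.22485086,  0.02591345,  0.08295883,
        0.05146067]), 'joint_efforts': array([ 4.84036398e-03, -4.38647676e+01, -2.24914294e+01,  7.15206214e-02,
        3.41676234e-02, -8.20340847e-05]), 'eef_pos': array([0.15125273, 0.52853518, 0.23823141]), 'tcp_rot': array([[-9.61392874e-01,  2.75178831e-01, -5.93531267e-04],
       [ 2.75179343e-01,  9.61392274e-01, -1.10703069e-03],
       [ 2.65984963e-04, -1.22761896e-03, -9.99999211e-01]]), 'contact_force': array([-0.42784163, -0.00324468,  0.53834668]), 'torque': array([-0.03771185, -0.04910546,  0.03403716]), 'grip_force': 0.0, 'grip_width': 1.0032653483941683}
```

View pics/top0.png

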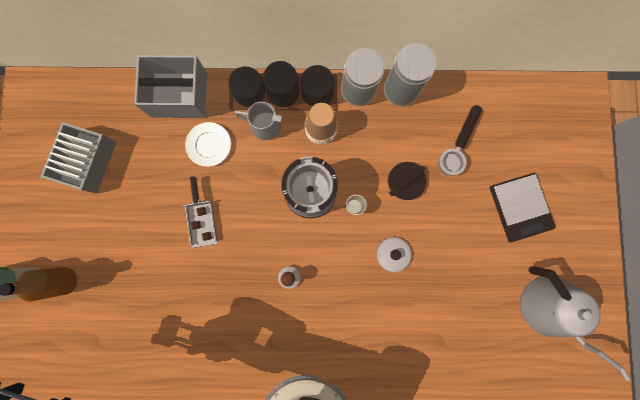

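View pics/scene0.png

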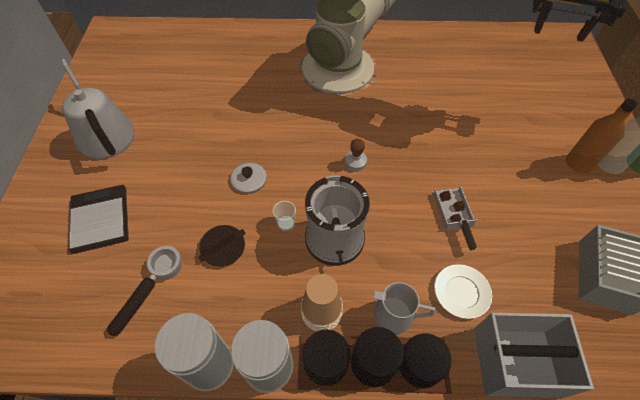

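Run:
```python
import cv2,numpy as np
t=cv2.imread("pics/top0.png")
def c(x,y,w,h,s): return cv2.resize(t[y:y+h,x:x+w],None,fx=s,fy=s,interpolation=cv2.INTER_CUBIC)
m=np.hstack([c(175,170,50,85,5),c(270,145,70,85,5),c(370,150,40+20,85,5)][:2]+[])
m=np.zeros((600,800,3),np.uint8)
a=c(175,170,50,85,7); m[:595,:350]=a
b=c(275,150,70,75,6); m[:450,360:780]=b
cv2.imwrite("pics/crop1.png",m)
```

```text
(no output)
```

View pics/crop1.png

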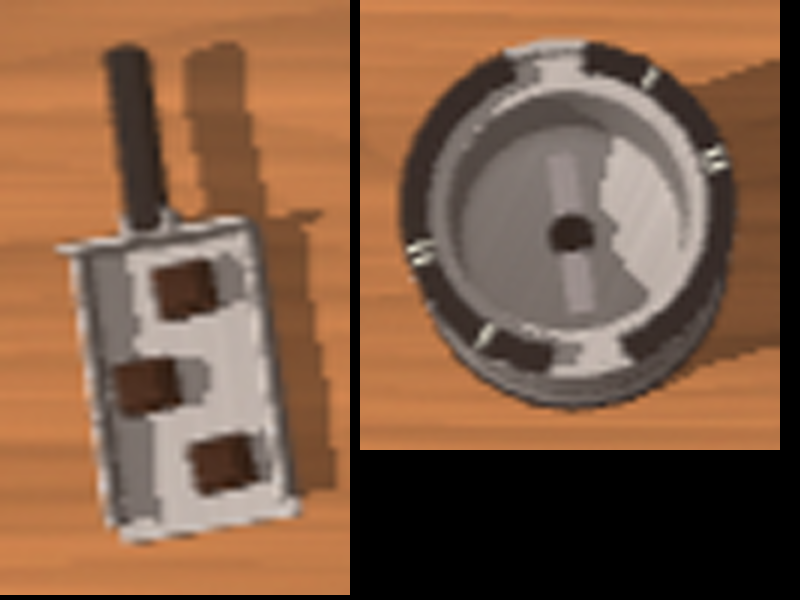

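```bash
cat > h.py <<'E'
import numpy as np, cv2
from station import readout,get_image,get_calibration,robot
from scipy.spatial.transform import Rotation as Ro
def px2w(cal,u,v,z):
    K,R,t=(np.array(cal[k]) for k in("camera_matrix","R","t"))
    d=R.T@np.linalg.inv(K)@[u,v,1]; o=-R.T@t
    return o+d*(z-o[2])/d[2]
def w2px(cal,X):
    K,R,t=(np.array(cal[k]) for k in("camera_matrix","R","t")); p=K@(R@np.array(X)+t); return p[:2]/p[2]
def Rdown(ydeg):  # tool down with y (closing) axis at heading ydeg
    a=np.radians(ydeg); y=np.array([np.cos(a),np.sin(a),0]); z=np.array([0,0,-1.]); return np.column_stack([np.cross(y,z),y,z])
def go(p,R,frm=None):
    """units for a row from the present (commanded~measured) pose"""
    s=readout.state(); p0,R0=(s["eef_pos"],s["tcp_rot"]) if frm is None else frm
    d=R0.T@(np.array(p)-p0)/.15
    r=Ro.from_matrix(R0.T@R).as_rotvec(degrees=True)/180
    print("d",np.round(d,3),"a",np.round(r,3)); return d,r
E
python3 - <<'E'
from h import *
c=get_calibration("top"); s=get_calibration("scene")
he=px2w(c,193,176.7,.041); hf=px2w(c,196.1,201.7,.041); lip=px2w(c,205,245,.003)
print(he,hf,lip,np.linalg.norm((he-lip)[:2]))
d=(lip-he)[:2]; d/=np.linalg.norm(d); print("dir",d,np.degrees(np.arctan2(d[1],d[0])), "grip",lip[:2]-.151*d, he[:2]+.031*d)
ps=[px2w(c,*q,.163) for q in [(323.7,162.8),(334.2,176.3),(285,192),(296,205.7)]]
print("grinder",np.mean(ps,0)); 
for p in ps: r=(p-np.mean(ps,0))[:2]; print(np.linalg.norm(r),np.degrees(np.arctan2(r[1],r[0])))
a,b=px2w(s,201,259,.015),px2w(s,243,233,.015); print("lid",(a+b)/2,a-b,np.linalg.norm(a-b))
E
```

```text
[0.63179223 0.29918382 0.041     ] [0.56589752 0.2886274  0.041     ] [0.45367414 0.27136144 0.003     ] 0.18027794875064515
dir [-0.98801928 -0.15433049] -171.122031062662 grip [0.60286505 0.29466534] [0.60116363 0.29439958]
grinder [ 0.59677139 -0.00960107  0.163     ]
0.060343894438871046 -32.51588508226922
0.06020547659998845 -71.7909299309027
0.06080923657343426 108.05366778572505
0.05998326216969842 147.97102346239322
lid [ 0.63524066 -0.26647387  0.015     ] [ 0.06857537 -0.08726163  0.        ] 0.11098275792556725
```

Run:
```python
from h import *
go([.602,.2945,.11],Rdown(98.9)); go([.602,.2945,.013],Rdown(98.9))
```

```text
d [-3.319 -0.672  0.855] a [-0.    -0.    -0.138]
d [-3.319 -0.671  1.501] a [-0.    -0.    -0.138]
```

```bash
python3 -m handwheel '[{"dx":-0.4},{"dx":-0.8},{"dx":-1,"dy":-0.2},{"dx":-1,"dy":-0.2}]' 70 20 >/dev/null; python3 -m handwheel '[{"dx":-0.4},{"dx":-0.8},{"dx":-1,"dy":-0.2},{"dx":-1,"dy":-0.2}]' >/dev/null; python3 -m handwheel '[{"dx":-0.4},{"dx":-0.8},{"dx":-1,"dy":-0.2,"dz":0.2,"az":-0.07},{"dx":-1,"dy":-0.2,"dz":0.4,"az":-0.138},{"dx":-1,"dy":-0.2,"dz":0.4,"az":-0.138},{"dx":-1,"dy":-0.2,"dz":0.4,"az":-0.138}]'
python3 - <<'E'
from h import *
go([.602,.2945,.11],Rdown(98.9)); go([.602,.2945,.013],Rdown(98.9))
c=get_calibration("wrist"); im=get_image("wrist"); cv2.imwrite("pics/w1.png",im)
for X in [(.602,.2945,.041),(.632,.299,.041),(.4537,.2714,.003)]: print(w2px(c,X))
E
```

```text
d [-3.319 -0.672  0.855] a [-0.    -0.    -0.138]
d [-3.319 -0.671  1.501] a [-0.    -0.    -0.138]
[257.77845808 470.68591877]
[266.38655483 481.91863145]
[217.84670036 386.59664138]invalid input at $[0]: expected keys dx, dy, dz, ax, ay, az
invalid input at $[0]: expected keys dx, dy, dz, ax, ay, az
invalid input at $[0]: expected keys dx, dy, dz, ax, ay, az
```

View pics/w1.png

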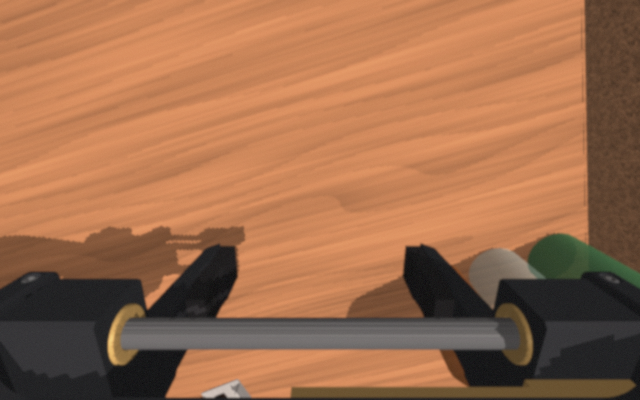

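The moves were refused because every row needs all six keys. The picture only shows the fingers at the start pose, about (220,260) and (420,260), over bare counter.

```bash
python3 -m handwheel '[{"dx":-0.4,"dy":0,"dz":0,"ax":0,"ay":0,"az":0},{"dx":-0.8,"dy":-0.1,"dz":0,"ax":0,"ay":0,"az":0},{"dx":-1,"dy":-0.2,"dz":0,"ax":0,"ay":0,"az":0}]' 70 20 >/dev/null; python3 -m handwheel '[{"dx":-0.4,"dy":0,"dz":0,"ax":0,"ay":0,"az":0},{"dx":-0.8,"dy":-0.1,"dz":0,"ax":0,"ay":0,"az":0},{"dx":-1,"dy":-0.2,"dz":0,"ax":0,"ay":0,"az":0}]' >/dev/null;  python3 -m handwheel '[{"dx":-0.4,"dy":0,"dz":0,"ax":0,"ay":0,"az":0},{"dx":-0.8,"dy":-0.1,"dz":0.2,"ax":0,"ay":0,"az":-0.05},{"dx":-1,"dy":-0.2,"dz":0.4,"ax":0,"ay":0,"az":-0.1},{"dx":-1,"dy":-0.2,"dz":0.4,"ax":0,"ay":0,"az":-0.138},{"dx":-1,"dy":-0.2,"dz":0.4,"ax":0,"ay":0,"az":-0.138},{"dx":-1,"dy":-0.2,"dz":0.4,"ax":0,"ay":0,"az":-0.138}]'
python3 - <<'E'
from h import *
go([.602,.2945,.11],Rdown(98.9)); go([.602,.2945,.013],Rdown(98.9))
c=get_calibration("wrist"); im=get_image("wrist"); cv2.imwrite("pics/w2.png",im)
for X in [(.602,.2945,.041),(.632,.299,.041),(.4537,.2714,.003)]: print(w2px(c,X))
E
```

```text
clock: 1.65
eef_pos: [0.559, 0.3188, 0.1792]
tcp_rot: [[-0.988, -0.153, 0.001], [-0.153, 0.988, 0.0], [-0.001, 0.0, -1.0]]
contact_force: [-0.2, -0.4, 0.7]
grip_width: 0.79
grip_force: 0.0
d [-0.258 -0.204  0.461] a [ 0.     0.    -0.001]
d [-0.258 -0.204  1.108] a [ 0.     0.    -0.001]
[289.01408763 225.44612591]
[289.77496778 252.96561942]
[287.81625074  63.57595842]
```

Run:
```python
from h import *
im=cv2.imread("pics/w2.png").max(axis=2)
for r in (205,225,245,250,255,260):
    x=np.where(im[r,240:400]<75)[0]+240; print(r,x.min() if len(x) else 0,x.max() if len(x) else 0,len(x))
```

```text
205 286 298 13
225 287 299 13
245 289 300 12
250 240 399 34
255 240 399 24
260 240 399 25
```

View pics/w2.png

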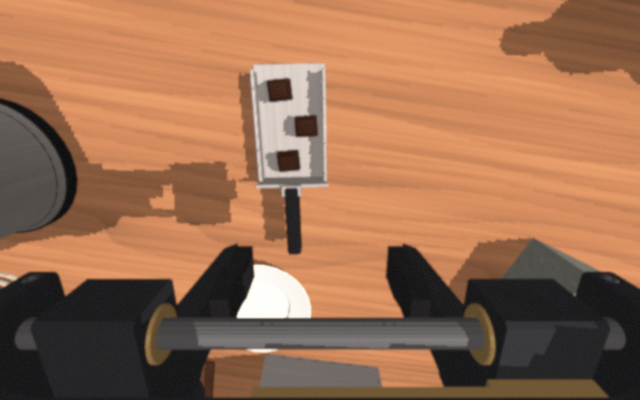

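The wrist view shows the tray's handle from (291,190) to (294,253) and its lip at (289,65). The saucer is behind it at (262,305), clear of the grasp. The handle sits about 3 mm left of my estimate.

```bash
python3 -m handwheel '[{"dx":-0.258,"dy":-0.183,"dz":0,"ax":0,"ay":0,"az":-0.003},{"dx":-0.258,"dy":-0.183,"dz":0.3,"ax":0,"ay":0,"az":-0.003},{"dx":-0.258,"dy":-0.183,"dz":0.6,"ax":0,"ay":0,"az":-0.003},{"dx":-0.258,"dy":-0.183,"dz":0.9,"ax":0,"ay":0,"az":-0.003},{"dx":-0.258,"dy":-0.183,"dz":1,"ax":0,"ay":0,"az":-0.003},{"dx":-0.258,"dy":-0.183,"dz":1,"ax":0,"ay":0,"az":-0.003}]' 60 20
python3 - <<'E'
from h import *
go([.602,.2975,.013],Rdown(99.3))
c=get_calibration("wrist"); im=get_image("wrist"); cv2.imwrite("pics/w3.png",im)
for X in [(.57,.292,.041),(.4537,.2714,.003)]: print(w2px(c,X))
im=im.max(axis=2)
for r in range(80,300,20):
    x=np.where(im[r,250:370]<60)[0]+250; print(r,x.min() if len(x) else 0,x.max() if len(x) else 0,len(x))
E
```

```text
clock: 2.45
eef_pos: [0.6017, 0.2975, 0.0291]
tcp_rot: [[-0.987, -0.163, -0.0], [-0.163, 0.987, 0.0], [0.0, 0.0, -1.0]]
contact_force: [0.8, 0.6, 0.2]
grip_width: 0.681
grip_force: 0.0
d [-0.002 -0.001  0.107] a [ 0.    -0.     0.001]
[319.9665599  212.30642399]
[317.47158367 -60.7011884 ]
80 329 335 7
100 0 0 0
120 0 0 0
140 292 295 4
160 294 297 4
180 0 0 0
200 313 329 15
220 308 334 27
240 308 334 27
260 250 333 37
280 250 333 37
```

```bash
python3 -m handwheel '[{"dx":0,"dy":0,"dz":0.107,"ax":0,"ay":0,"az":0},{"dx":0,"dy":0,"dz":0.107,"ax":0,"ay":0,"az":0}]' >/dev/null
python3 -m handwheel '[{"dx":0,"dy":0,"dz":0,"ax":0,"ay":0,"az":0},{"dx":0,"dy":0,"dz":0,"ax":0,"ay":0,"az":0},{"dx":0,"dy":0,"dz":0,"ax":0,"ay":0,"az":0},{"dx":0,"dy":0,"dz":0,"ax":0,"ay":0,"az":0},{"dx":0,"dy":0,"dz":0,"ax":0,"ay":0,"az":0},{"dx":0,"dy":0,"dz":0,"ax":0,"ay":0,"az":0}]' 0 60
python3 -m handwheel '[{"dx":0,"dy":0,"dz":-0.1,"ax":0,"ay":0,"az":0},{"dx":0,"dy":0,"dz":-0.3,"ax":0,"ay":0,"az":0},{"dx":0,"dy":0,"dz":-0.5,"ax":0,"ay":0,"az":0},{"dx":0,"dy":0,"dz":-0.7,"ax":0,"ay":0,"az":0},{"dx":0,"dy":0,"dz":-0.9,"ax":0,"ay":0,"az":0},{"dx":0,"dy":0,"dz":-1,"ax":0,"ay":0,"az":0},{"dx":0,"dy":0,"dz":-1,"ax":0,"ay":0,"az":0}]'
python3 - <<'E'
from h import *
im=get_image("wrist"); s=get_image("scene"); cv2.imwrite("pics/m1.png",np.vstack([cv2.resize(im,(480,300)),cv2.resize(s[100:300,350:550],(480,300))[:, :]]))
c=get_calibration("wrist"); st=readout.state(); R=st["tcp_rot"]; p=st["eef_pos"]; print("lip pred px",w2px(c,p+R@[.151,0,.010]),w2px(c,p+R@[.039,0,-.003]))
E
```

```text
clock: 3.5
eef_pos: [0.6017, 0.2973, 0.0127]
tcp_rot: [[-0.987, -0.163, 0.0], [-0.163, 0.987, 0.0], [-0.0, 0.0, -1.0]]
contact_force: [-0.5, -0.3, 1.0]
grip_width: 0.148
grip_force: 60.0
clock: 4.38
eef_pos: [0.6019, 0.2973, 0.1636]
tcp_rot: [[-0.987, -0.163, 0.002], [-0.163, 0.987, 0.0], [-0.002, 0.0, -1.0]]
contact_force: [-0.1, 0.3, -3.1]
grip_width: 0.147
grip_force: 60.0
lip pred px [321.15279522 -81.51539465] [320.55670853 192.4398831 ]
```

View pics/m1.png

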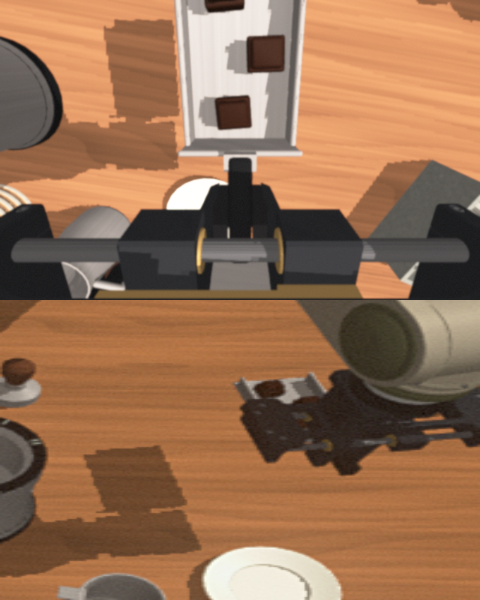

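```bash
cat >> h.py <<'E'
R0=Rdown(99.3); d0=R0[:,0]; C=np.array([.597,-.0096])
def pour(th,z,back=.015,lat=0):
    R=R0@Ro.from_euler('y',-th,degrees=True).as_matrix()
    L=np.r_[C-back*d0[:2]+lat*R0[:2,1],z]; return L-R@[.151,0,.010],R
E
python3 - <<'E'
from h import *
p,R=pour(12,.20); print(p); go(p,R)
for th in (18,24,30,36,42,48,54): q,S=pour(th,.178); print(th,q); go(q,S,(p,R))
E
```

```text
[0.75550992 0.01635699 0.24117614]
d [-0.708 -2.014 -0.532] a [-0.    -0.067  0.001]
18 [0.75047517 0.01553252 0.23417213]
d [ 0.043 -0.     0.039] a [-0.    -0.033 -0.   ]
24 [0.7439211  0.01445925 0.24855269]
d [ 0.066  0.    -0.064] a [ 0.    -0.067  0.   ]
30 [0.73591952 0.01314894 0.26216025]
d [ 0.1    0.    -0.164] a [-0.  -0.1 -0. ]
36 [0.72655808 0.01161595 0.27484574]
d [ 0.145  0.    -0.26 ] a [ 0.    -0.133 -0.   ]
42 [0.71593937 0.00987707 0.28647017]
d [ 0.199  0.    -0.351] a [ 0.    -0.167 -0.   ]
48 [0.70417971 0.00795135 0.29690617]
d [ 0.262  0.    -0.436] a [ 0.  -0.2 -0. ]
54 [0.69140795 0.00585989 0.30603942]
d [ 0.334  0.    -0.513] a [ 0.    -0.233 -0.   ]
```

```bash
python3 -m handwheel '[{"dx":0,"dy":0,"dz":-0.1,"ax":0,"ay":0,"az":0},{"dx":0,"dy":0,"dz":-0.25,"ax":0,"ay":-0.015,"az":0},{"dx":0,"dy":0,"dz":-0.4,"ax":0,"ay":-0.03,"az":0},{"dx":0,"dy":0,"dz":-0.52,"ax":0,"ay":-0.045,"az":0},{"dx":0,"dy":0,"dz":-0.6,"ax":0,"ay":-0.06,"az":0},{"dx":0,"dy":0,"dz":-0.6,"ax":0,"ay":-0.067,"az":0}]' >/dev/null
python3 -m handwheel '[{"dx":-0.05,"dy":-0.07,"dz":0,"ax":0,"ay":0,"az":0},{"dx":-0.1,"dy":-0.2,"dz":0,"ax":0,"ay":0,"az":0},{"dx":-0.15,"dy":-0.35,"dz":0,"ax":0,"ay":0,"az":0},{"dx":-0.2,"dy":-0.5,"dz":0,"ax":0,"ay":0,"az":0},{"dx":-0.25,"dy":-0.65,"dz":0,"ax":0,"ay":0,"az":0},{"dx":-0.3,"dy":-0.8,"dz":0,"ax":0,"ay":0,"az":0},{"dx":-0.35,"dy":-0.93,"dz":0,"ax":0,"ay":0,"az":0},{"dx":-0.35,"dy":-1,"dz":0,"ax":0,"ay":0,"az":0}]'
python3 -m handwheel '[{"dx":-0.03,"dy":-0.07,"dz":0,"ax":0,"ay":0,"az":0},{"dx":-0.06,"dy":-0.2,"dz":0,"ax":0,"ay":0,"az":0},{"dx":-0.1,"dy":-0.35,"dz":0,"ax":0,"ay":0,"az":0},{"dx":-0.15,"dy":-0.5,"dz":0,"ax":0,"ay":0,"az":0},{"dx":-0.2,"dy":-0.65,"dz":0,"ax":0,"ay":0,"az":0},{"dx":-0.25,"dy":-0.8,"dz":0,"ax":0,"ay":0,"az":0},{"dx":-0.3,"dy":-0.93,"dz":0,"ax":0,"ay":0,"az":0},{"dx":-0.3,"dy":-1,"dz":0,"ax":0,"ay":0,"az":0},{"dx":-0.3,"dy":-1,"dz":0,"ax":0,"ay":0,"az":0}]'
python3 - <<'E'
from h import *
p,R=pour(12,.195); print(p); go(p,R)
for th in (18,24,30,36,42,48,54): q,S=pour(th,.178); print(th,q); go(q,S)
im=get_image("wrist"); s=get_image("top"); cv2.imwrite("pics/m2.png",np.vstack([cv2.resize(im,(480,300)),cv2.resize(s[100:250,220:460],(480,300))]))
st=readout.state(); print(w2px(get_calibration("wrist"),st["eef_pos"]+st["tcp_rot"]@[.151,0,.01]))
E
```

```text
clock: 6.22
eef_pos: [0.6775, 0.1563, 0.2635]
tcp_rot: [[-0.965, -0.163, 0.206], [-0.159, 0.987, 0.034], [-0.209, -0.0, -0.978]]
contact_force: [-0.1, -0.1, -2.8]
grip_width: 0.148
grip_force: 60.0
clock: 7.35
eef_pos: [0.7448, 0.0159, 0.2728]
tcp_rot: [[-0.965, -0.162, 0.206], [-0.159, 0.987, 0.034], [-0.209, 0.0, -0.978]]
contact_force: [0.3, 1.3, -1.9]
grip_width: 0.148
grip_force: 60.0
[0.75550992 0.01635699 0.23617614]
d [-0.018 -0.009  0.254] a [0. 0. 0.]
18 [0.75047517 0.01553252 0.23417213]
d [ 0.018 -0.009  0.26 ] a [ 0.    -0.033  0.   ]
24 [0.7439211  0.01445925 0.24855269]
d [ 0.041 -0.009  0.157] a [ 0.    -0.066  0.   ]
30 [0.73591952 0.01314894 0.26216025]
d [ 0.075 -0.009  0.057] a [ 0.  -0.1  0. ]
36 [0.72655808 0.01161595 0.27484574]
d [ 0.119 -0.009 -0.039] a [ 0.    -0.133  0.   ]
42 [0.71593937 0.00987707 0.28647017]
d [ 0.173 -0.009 -0.13 ] a [ 0.    -0.166  0.   ]
48 [0.70417971 0.00795135 0.29690617]
d [ 0.236 -0.009 -0.215] a [ 0.  -0.2  0. ]
54 [0.69140795 0.00585989 0.30603942]
d [ 0.308 -0.008 -0.292] a [ 0.    -0.233  0.   ]
[321.08009457 -81.70244828]
```

View pics/m2.png

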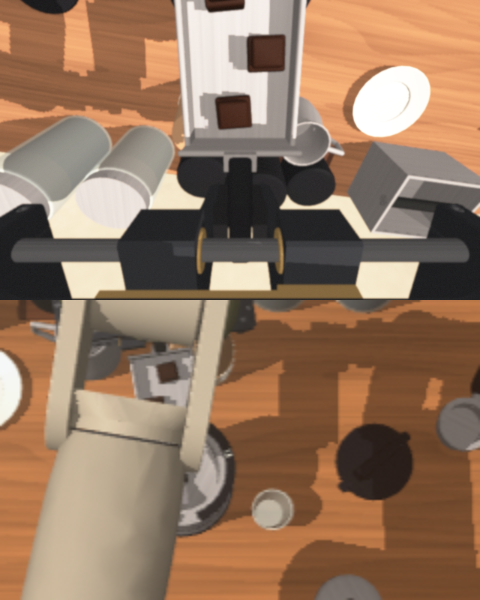

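The wrist view shows all three pieces still on the tray, at (223,3), (266,53) and (233,112) in the montage. The tray hasn't slipped. Next I pour, tipping in small steps.

```bash
python3 -m handwheel '[{"dx":-0.018,"dy":-0.009,"dz":0.15,"ax":0,"ay":0,"az":0},{"dx":0,"dy":-0.009,"dz":0.24,"ax":0,"ay":-0.017,"az":0},{"dx":0.018,"dy":-0.009,"dz":0.26,"ax":0,"ay":-0.033,"az":0},{"dx":0.03,"dy":-0.009,"dz":0.209,"ax":0,"ay":-0.05,"az":0},{"dx":0.041,"dy":-0.009,"dz":0.157,"ax":0,"ay":-0.066,"az":0},{"dx":0.041,"dy":-0.009,"dz":0.157,"ax":0,"ay":-0.066,"az":0},{"dx":0.058,"dy":-0.009,"dz":0.107,"ax":0,"ay":-0.083,"az":0},{"dx":0.058,"dy":-0.009,"dz":0.107,"ax":0,"ay":-0.083,"az":0},{"dx":0.075,"dy":-0.009,"dz":0.057,"ax":0,"ay":-0.1,"az":0},{"dx":0.075,"dy":-0.009,"dz":0.057,"ax":0,"ay":-0.1,"az":0},{"dx":0.075,"dy":-0.009,"dz":0.057,"ax":0,"ay":-0.1,"az":0},{"dx":0.097,"dy":-0.009,"dz":0.009,"ax":0,"ay":-0.117,"az":0},{"dx":0.097,"dy":-0.009,"dz":0.009,"ax":0,"ay":-0.117,"az":0},{"dx":0.119,"dy":-0.009,"dz":-0.039,"ax":0,"ay":-0.133,"az":0},{"dx":0.119,"dy":-0.009,"dz":-0.039,"ax":0,"ay":-0.133,"az":0},{"dx":0.145,"dy":-0.009,"dz":-0.085,"ax":0,"ay":-0.15,"az":0},{"dx":0.173,"dy":-0.009,"dz":-0.13,"ax":0,"ay":-0.166,"az":0},{"dx":0.236,"dy":-0.009,"dz":-0.215,"ax":0,"ay":-0.2,"az":0},{"dx":0.308,"dy":-0.008,"dz":-0.292,"ax":0,"ay":-0.233,"az":0},{"dx":0.308,"dy":-0.008,"dz":-0.292,"ax":0,"ay":-0.233,"az":0}]'
python3 - <<'E'
from h import *
w=get_image("wrist"); s=get_image("top");c=get_image("scene"); cv2.imwrite("pics/m3.png",np.vstack([np.hstack([cv2.resize(w,(400,250)),cv2.resize(s[100:250,220:460],(400,250))]),cv2.resize(c[130:280,230:470],(800,350))]))
p=pour(54,.22); go(*p)
p=pour(0,.25); go(*p)
E
```

```text
clock: 9.95
eef_pos: [0.6909, 0.0069, 0.3058]
tcp_rot: [[-0.582, -0.164, 0.797], [-0.096, 0.986, 0.133], [-0.808, 0.001, -0.59]]
contact_force: [-0.3, 0.8, -2.2]
grip_width: 0.151
grip_force: 60.0
d [-0.22  -0.006 -0.169] a [ 0.001 -0.     0.001]
d [-0.022 -0.007  0.556] a [0.    0.3   0.001]
```

View pics/m3.png

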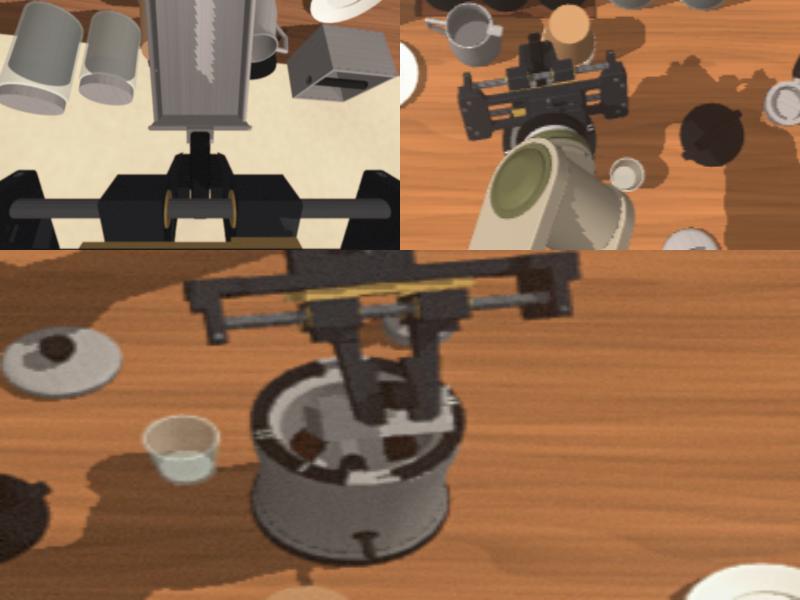

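Run:
```python
from h import *
p=pour(12,.225); go(*p)
```

```text
d [-0.034 -0.007  0.502] a [0.    0.233 0.001]
```

```bash
python3 -m handwheel '[{"dx":-0.03,"dy":-0.007,"dz":0.05,"ax":0,"ay":0.03,"az":0},{"dx":-0.034,"dy":-0.007,"dz":0.15,"ax":0,"ay":0.08,"az":0},{"dx":-0.034,"dy":-0.007,"dz":0.25,"ax":0,"ay":0.13,"az":0},{"dx":-0.034,"dy":-0.007,"dz":0.36,"ax":0,"ay":0.18,"az":0},{"dx":-0.034,"dy":-0.007,"dz":0.5,"ax":0,"ay":0.233,"az":0},{"dx":-0.034,"dy":-0.007,"dz":0.5,"ax":0,"ay":0.233,"az":0}]' >/dev/null
python3 -m handwheel '[{"dx":0.05,"dy":0.2,"dz":0,"ax":0,"ay":0,"az":0},{"dx":0.1,"dy":0.5,"dz":0,"ax":0,"ay":0,"az":0},{"dx":0.2,"dy":0.8,"dz":0,"ax":0,"ay":0,"az":0},{"dx":0.3,"dy":1,"dz":0,"ax":0,"ay":0,"az":0}]' >/dev/null
python3 -m handwheel '[{"dx":0.05,"dy":0.25,"dz":0,"ax":0,"ay":0,"az":0},{"dx":0.1,"dy":0.5,"dz":0,"ax":0,"ay":0.02,"az":0},{"dx":0.2,"dy":0.8,"dz":0,"ax":0,"ay":0.04,"az":0},{"dx":0.3,"dy":1,"dz":0,"ax":0,"ay":0.067,"az":0},{"dx":0.3,"dy":1,"dz":0,"ax":0,"ay":0.067,"az":0}]'
python3 - <<'E'
from h import *
go([.602,.2973,.0127],R0)
s=get_image("top");c=get_image("scene"); cv2.imwrite("pics/m4.png",np.vstack([cv2.resize(s[120:250,170:450],(700,300)),cv2.resize(c[130:290,180:500],(700,300))]))
E
```

```text
clock: 11.98
eef_pos: [0.6178, 0.2993, 0.2478]
tcp_rot: [[-0.986, -0.165, 0.002], [-0.165, 0.986, -0.0], [-0.002, -0.0, -1.0]]
contact_force: [-0.1, -0.9, -2.9]
grip_width: 0.148
grip_force: 60.0
d [0.11  0.005 1.567] a [-0.     0.001  0.001]
```

View pics/m4.png

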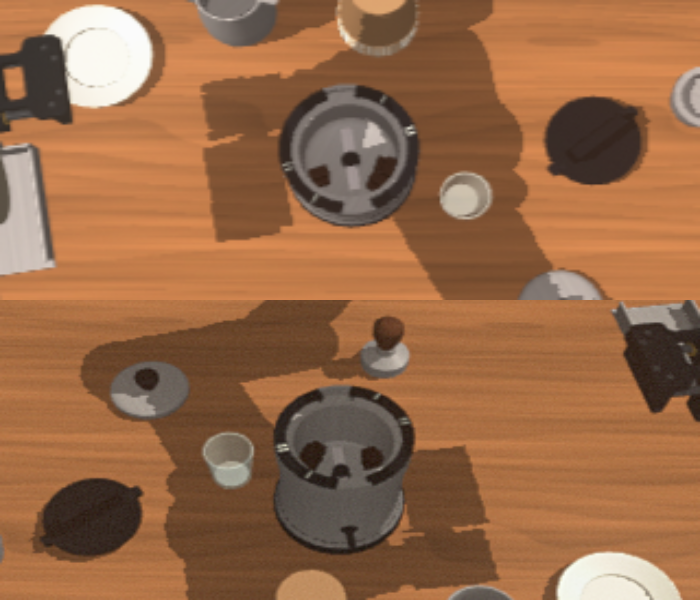

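The bowl holds one dark piece at (320,175) and a double clump at (380,172), and the counter is clear. I'll put the tray back. The lid's lugs are at (556,169) and (638,113) in the top crop.

```bash
python3 -m handwheel '[{"dx":0.1,"dy":0.005,"dz":0.3,"ax":0,"ay":0,"az":0},{"dx":0.11,"dy":0.005,"dz":0.65,"ax":0,"ay":0.001,"az":0.001},{"dx":0.11,"dy":0.005,"dz":1,"ax":0,"ay":0.001,"az":0.001},{"dx":0.11,"dy":0.005,"dz":1,"ax":0,"ay":0.001,"az":0.001}]'
python3 -m handwheel '[{"dx":0,"dy":0,"dz":0.2,"ax":0,"ay":0,"az":0},{"dx":0,"dy":0,"dz":0.35,"ax":0,"ay":0,"az":0},{"dx":0,"dy":0,"dz":0.45,"ax":0,"ay":0,"az":0},{"dx":0,"dy":0,"dz":0.52,"ax":0,"ay":0,"az":0},{"dx":0,"dy":0,"dz":0.545,"ax":0,"ay":0,"az":0},{"dx":0,"dy":0,"dz":0.56,"ax":0,"ay":0,"az":0},{"dx":0,"dy":0,"dz":0.565,"ax":0,"ay":0,"az":0},{"dx":0,"dy":0,"dz":0.565,"ax":0,"ay":0,"az":0}]'
python3 - <<'E'
from h import *
c=get_calibration("top")
a,b=px2w(c,392.4,193.2,.016),px2w(c,425.2,169,.016); m=(a+b)/2; v=a-b
print(m,np.linalg.norm(v),np.degrees(np.arctan2(v[1],v[0]))); print(readout.state()["eef_pos"])
E
```

```text
clock: 12.58
eef_pos: [0.601, 0.2939, 0.0947]
tcp_rot: [[-0.987, -0.159, -0.009], [-0.158, 0.987, -0.003], [0.009, -0.001, -1.0]]
contact_force: [0.8, 0.3, -0.8]
grip_width: 0.147
grip_force: 60.0
clock: 13.58
eef_pos: [0.602, 0.2958, 0.0131]
tcp_rot: [[-0.987, -0.16, -0.002], [-0.16, 0.987, -0.0], [0.002, 0.0, -1.0]]
contact_force: [0.3, 0.5, -0.5]
grip_width: 0.152
grip_force: 60.0
[ 0.62658227 -0.27428525  0.016     ] 0.11189101403343082 126.3834664058046
[0.60204831 0.29581269 0.01311478]
```

```bash
python3 -m handwheel '[{"dx":0,"dy":0,"dz":0,"ax":0,"ay":0,"az":0},{"dx":0,"dy":0,"dz":0,"ax":0,"ay":0,"az":0},{"dx":0,"dy":0,"dz":0,"ax":0,"ay":0,"az":0},{"dx":0,"dy":0,"dz":-0.1,"ax":0,"ay":0,"az":0},{"dx":0,"dy":0,"dz":-0.3,"ax":0,"ay":0,"az":0},{"dx":0,"dy":0,"dz":-0.7,"ax":0,"ay":0,"az":0},{"dx":0,"dy":0,"dz":-1,"ax":0,"ay":0,"az":0},{"dx":0,"dy":0,"dz":-1,"ax":0,"ay":0,"az":0}]' 50 30
python3 -m handwheel '[{"dx":0,"dy":0,"dz":-0.4,"ax":0,"ay":0,"az":0},{"dx":0,"dy":-0.2,"dz":-0.7,"ax":0,"ay":0,"az":0},{"dx":0,"dy":-0.6,"dz":-0.7,"ax":0,"ay":0,"az":0},{"dx":0,"dy":-1,"dz":-0.7,"ax":0,"ay":0,"az":0}]' 80 >/dev/null
python3 -m handwheel '[{"dx":0.1,"dy":-0.4,"dz":0,"ax":0,"ay":0,"az":0},{"dx":0.2,"dy":-0.8,"dz":0,"ax":0,"ay":0,"az":0},{"dx":0.2,"dy":-1,"dz":0,"ax":0,"ay":0,"az":0}]' >/dev/null
python3 -m handwheel '[{"dx":0.1,"dy":-0.4,"dz":0,"ax":0,"ay":0,"az":0},{"dx":0.2,"dy":-0.8,"dz":0,"ax":0,"ay":0,"az":0},{"dx":0.2,"dy":-1,"dz":0,"ax":0,"ay":0,"az":0}]' >/dev/null
python3 -m handwheel '[{"dx":0,"dy":-0.4,"dz":0,"ax":0,"ay":0,"az":0.05},{"dx":0,"dy":-0.7,"dz":0,"ax":0,"ay":0,"az":0.1},{"dx":0,"dy":-0.7,"dz":0.1,"ax":0,"ay":0,"az":0.15},{"dx":0,"dy":-0.7,"dz":0.2,"ax":0,"ay":0,"az":0.2},{"dx":0,"dy":-0.7,"dz":0.3,"ax":0,"ay":0,"az":0.25},{"dx":0,"dy":-0.7,"dz":0.4,"ax":0,"ay":0,"az":0.3},{"dx":0,"dy":-0.7,"dz":0.4,"ax":0,"ay":0,"az":0.345},{"dx":0,"dy":-0.7,"dz":0.4,"ax":0,"ay":0,"az":0.345},{"dx":0,"dy":-0.7,"dz":0.4,"ax":0,"ay":0,"az":0.345}]'
python3 - <<'E'
from h import *
go([.631,-.27,.11],Rdown(37)); 
c=get_calibration("wrist"); im=get_image("wrist"); top=get_image("top")
a=np.radians(127); 
for k in (-.06,0,.06): print(w2px(c,[.631+k*np.cos(a),-.27+k*np.sin(a),.018]))
np.save("cw.npy",c,allow_pickle=True)
cv2.imwrite("pics/m5.png",np.vstack([cv2.convertScaleAbs(im,alpha=1.5)[:360],cv2.resize(top[170:260,165:325],(640,240))[:, :]]))
E
```

```text
clock: 14.58
eef_pos: [0.6036, 0.2963, 0.1681]
tcp_rot: [[-0.987, -0.16, 0.005], [-0.16, 0.987, 0.002], [-0.006, 0.001, -1.0]]
contact_force: [-0.8, 0.5, -0.1]
grip_width: 0.567
grip_force: 0.0
clock: 16.95
eef_pos: [0.6321, -0.2616, 0.2079]
tcp_rot: [[-0.606, 0.796, -0.003], [0.796, 0.606, -0.0], [0.002, -0.003, -1.0]]
contact_force: [0.3, 1.2, 0.2]
grip_width: 0.904
grip_force: 0.0
d [-0.041 -0.038  0.653] a [-0.001 -0.001  0.002]
[315.13475376 229.32523262]
[315.23478343 179.59668463]
[315.34639332 124.11116937]
```

View pics/m5.png

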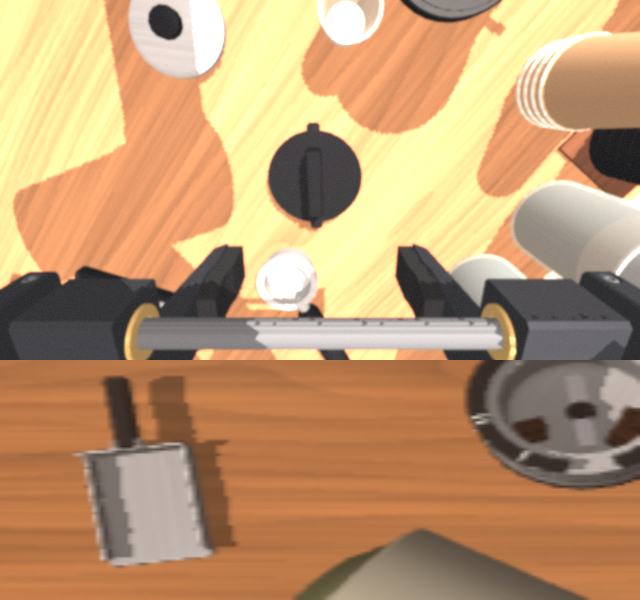

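The tray stands empty on the counter in the lower crop. In the wrist view the lid's disc is centred at (315,176), with lugs at (313,126) and (316,225). That puts it about 4 mm off my estimate, and the bar is turned 1 to 2° more.

```bash
python3 - <<'E'
from h import *
c=np.load("cw.npy",allow_pickle=True).item()
for q in [(313,126.),(316,225.5)]: print(px2w(c,*q,.018))
print(px2w(c,315,176,.018))
go([.6288,-.267,.09],Rdown(38))
E
python3 -m handwheel '[{"dx":0,"dy":-0.03,"dz":0.3,"ax":0,"ay":0,"az":-0.003},{"dx":0,"dy":-0.037,"dz":0.6,"ax":0,"ay":0,"az":-0.005},{"dx":0,"dy":-0.037,"dz":0.78,"ax":0,"ay":0,"az":-0.005},{"dx":0,"dy":-0.037,"dz":0.78,"ax":0,"ay":0,"az":-0.005},{"dx":0,"dy":-0.037,"dz":0.78,"ax":0,"ay":0,"az":-0.005}]'
python3 - <<'E'
from h import *
c=get_calibration("wrist"); im=get_image("wrist"); cv2.imwrite("pics/w6.png",im)
g=(im.max(axis=2)<75)
# rows extent of dark blob between fingers
for r in range(20,290,20):
    x=np.where(g[r,180:460])[0]+180; print(r,(x.min(),x.max(),len(x)) if len(x) else 0)
go([.6288,-.267,.021],Rdown(38))
a=np.radians(128)
for k in (-.06,0,.06): print(w2px(c,[.6288+k*np.cos(a),-.267+k*np.sin(a),.018]))
E
```

```text
[ 0.59410101 -0.22512039  0.018     ]
[ 0.66498434 -0.31343956  0.018     ]
[ 0.62832082 -0.26688877  0.018     ]
d [-0.016 -0.037  0.787] a [-0.001 -0.    -0.004]
clock: 17.68
eef_pos: [0.628, -0.2654, 0.0925]
tcp_rot: [[-0.616, 0.787, -0.001], [0.787, 0.616, -0.002], [-0.001, -0.002, -1.0]]
contact_force: [-0.1, 0.6, 0.5]
grip_width: 0.91
grip_force: 0.0
20 0
40 0
60 0
80 0
100 0
120 0
140 (np.int64(310), np.int64(325), 16)
160 (np.int64(279), np.int64(359), 81)
180 (np.int64(261), np.int64(377), 117)
200 (np.int64(253), np.int64(384), 132)
220 (np.int64(252), np.int64(385), 134)
240 (np.int64(259), np.int64(378), 120)
260 (np.int64(204), np.int64(434), 160)
280 (np.int64(186), np.int64(452), 126)
d [-0.011 -0.002  0.479] a [-0.001  0.     0.   ]
[319.77864351 281.64083598]
[319.98579965 212.89555046]
[320.22945034 132.03945403]
```

```bash
python3 -m handwheel '[{"dx":-0.003,"dy":-0.005,"dz":0.2,"ax":0,"ay":0,"az":-0.004},{"dx":-0.003,"dy":-0.005,"dz":0.4,"ax":0,"ay":0,"az":-0.004},{"dx":-0.003,"dy":-0.005,"dz":0.476,"ax":0,"ay":0,"az":-0.004},{"dx":-0.003,"dy":-0.005,"dz":0.476,"ax":0,"ay":0,"az":-0.004}]' 60
python3 -m handwheel '[{"dx":0,"dy":0,"dz":0,"ax":0,"ay":0,"az":0},{"dx":0,"dy":0,"dz":0,"ax":0,"ay":0,"az":0},{"dx":0,"dy":0,"dz":0,"ax":0,"ay":0,"az":0},{"dx":0,"dy":0,"dz":0,"ax":0,"ay":0,"az":0},{"dx":0,"dy":0,"dz":0,"ax":0,"ay":0,"az":0},{"dx":0,"dy":0,"dz":0,"ax":0,"ay":0,"az":0}]' 0 60
python3 -m handwheel '[{"dx":0,"dy":0,"dz":-0.1,"ax":0,"ay":0,"az":0},{"dx":0,"dy":0,"dz":-0.4,"ax":0,"ay":0,"az":0},{"dx":0,"dy":0,"dz":-0.7,"ax":0,"ay":0,"az":0},{"dx":0,"dy":0,"dz":-1,"ax":0,"ay":0,"az":0},{"dx":0,"dy":0,"dz":-1,"ax":0,"ay":0,"az":0}]'
python3 -m handwheel '[{"dx":0,"dy":0,"dz":-0.3,"ax":0,"ay":0,"az":0},{"dx":0,"dy":0,"dz":-0.6,"ax":0,"ay":0,"az":0},{"dx":0,"dy":0,"dz":-0.6,"ax":0,"ay":0,"az":0}]'
python3 - <<'E'
from h import *
c=get_calibration("wrist"); im=get_image("wrist"); cv2.imwrite("pics/w7.png",im)
s=readout.state(); p,R=s["eef_pos"],s["tcp_rot"]
for k in (-.06,0,.06): print(w2px(c,p+R@[k,0,.003]))
g=(im.max(axis=2)<75)
for r in range(60,290,10):
    x=np.where(g[r,150:490])[0]+150; print(r,(x.min(),x.max(),len(x)) if len(x) else 0)
go([C[0],C[1],.24],Rdown(98))
E
```

```text
clock: 18.23
eef_pos: [0.6273, -0.2661, 0.0205]
tcp_rot: [[-0.626, 0.78, -0.002], [0.78, 0.626, -0.001], [0.0, -0.002, -1.0]]
contact_force: [-0.7, 1.0, 0.5]
grip_width: 0.683
grip_force: 0.0
clock: 18.98
eef_pos: [0.6269, -0.2659, 0.0196]
tcp_rot: [[-0.626, 0.78, -0.003], [0.78, 0.626, -0.001], [0.001, -0.003, -1.0]]
contact_force: [-0.5, 0.1, 0.4]
grip_width: 0.176
grip_force: 60.0
clock: 19.6
eef_pos: [0.6284, -0.2664, 0.1745]
tcp_rot: [[-0.626, 0.78, 0.004], [0.78, 0.626, -0.005], [-0.006, -0.0, -1.0]]
contact_force: [0.0, 0.4, -1.7]
grip_width: 0.177
grip_force: 60.0
clock: 19.98
eef_pos: [0.6282, -0.266, 0.2626]
tcp_rot: [[-0.626, 0.78, 0.002], [0.78, 0.626, -0.004], [-0.004, -0.001, -1.0]]
contact_force: [0.2, 0.4, -2.5]
grip_width: 0.175
grip_force: 60.0
[319.92274574 342.21084747]
[320.11503134 254.00980534]
[320.35655973 143.22118659]
60 0
70 0
80 0
90 0
100 0
110 0
120 0
130 0
140 0
150 0
160 (np.int64(308), np.int64(332), 25)
170 (np.int64(306), np.int64(333), 28)
180 (np.int64(277), np.int64(363), 87)
190 (np.int64(260), np.int64(379), 120)
200 (np.int64(249), np.int64(391), 143)
210 (np.int64(241), np.int64(399), 159)
220 (np.int64(234), np.int64(405), 172)
230 (np.int64(230), np.int64(410), 181)
240 (np.int64(227), np.int64(413), 187)
250 (np.int64(225), np.int64(415), 191)
260 (np.int64(150), np.int64(415), 215)
270 (np.int64(176), np.int64(414), 217)
280 (np.int64(184), np.int64(456), 273)
d [1.459 0.91  0.131] a [-0.001 -0.001 -0.329]
```

```bash
cat >> h.py <<'E'
def lidfit(c,im,p,R,zt=.0016,rows=range(178,252,4),thr=75):
    from scipy.optimize import least_squares
    g=im.max(axis=2)<thr; P=[]
    z=(p+R@[0,0,zt])[2]
    for r in rows:
        x=np.where(g[r,190:455])[0]+190
        for u in (x.min()-.5,x.max()+.5): P.append(R.T@(px2w(c,u,r,z)-p))
    P=np.array(P)[:,:2]
    f=least_squares(lambda q:np.hypot(*(P-q[:2]).T)-q[2],[0,0,.052],loss="soft_l1",f_scale=.001)
    f2=least_squares(lambda q:np.hypot(*(P-q[:2]).T)-.052,[0,0],loss="soft_l1",f_scale=.001)
    print("free",f.x,"r52",f2.x,np.abs(f2.fun).max())
    col=np.where(g[:, 318:323].all(1))[0]; r0=col[(col>100)].min(); print("lugtip row",r0,R.T@(px2w(c,320,r0-.5,z)-p)); return f2.x
E
python3 - <<'E'
from h import *
c=get_calibration("wrist"); s=readout.state(); lidfit(c,cv2.imread("pics/w7.png"),s["eef_pos"],s["tcp_rot"])
E
```

```text
free [-0.00287756 -0.00039696  0.05064393] r52 [-0.00496748 -0.00039297] 0.0009721883865819458
lugtip row 154 [ 0.05633224 -0.00040371  0.00164105]
```

Run:
```python
from h import *
from scipy.optimize import least_squares
obs=[]
for n in ("top","scene"):
    c=get_calibration(n); im=cv2.imread(f"pics/{n}0.png").min(axis=2).astype(float); pts=[]
    for a in (-32,148,-72,108):
        t=np.radians(a); u,v=w2px(c,[C[0]+.06*np.cos(t),C[1]+.06*np.sin(t),.163]); i,j=int(round(u)),int(round(v))
        w=im[j-5:j+6,i-5:i+6].copy(); yy,xx=np.mgrid[j-5:j+6,i-5:i+6]
        w=np.clip(w-(w.max()-45),0,None)*(np.hypot(xx-u,yy-v)<5); q=((w*xx).sum()/w.sum(),(w*yy).sum()/w.sum())
        P=px2w(c,*q,.163); pts.append(P); obs.append((c,q,a)); print(n,a,np.round([u,v],1),np.round(q,1),P[:2].round(4))
    pts=np.array(pts)[:,:2]; print("centre",(pts[0]+pts[1])/2,(pts[2]+pts[3])/2, [np.degrees(np.arctan2(*(pts[k]-pts[k+1])[::-1])).round(1) for k in (0,2)])
```

```text
top -32 [323.4 162.7] [321.1 165.5] [ 0.6411 -0.036 ]
top 148 [296.  205.6] [295.4 205.3] [0.5469 0.0237]
top -72 [334.1 176.3] [332.4 176.8] [ 0.6143 -0.0625]
top 108 [285.3 191.8] [283.8 192. ] [0.5779 0.0511]
centre [ 0.59398148 -0.00617756] [ 0.5961028  -0.00570245] [np.float64(-32.4), np.float64(-72.3)]
scene -32 [319.9 220.8] [321.5 219.1] [ 0.6439 -0.0383]
scene 148 [351.1 179.5] [352.1 180.7] [0.5491 0.0244]
scene -72 [307.8 206.7] [310.3 207.1] [ 0.6165 -0.0616]
scene 108 [363.5 192.5] [364.5 194. ] [0.582  0.0493]
centre [ 0.59651576 -0.00690908] [ 0.59922181 -0.00614736] [np.float64(-33.5), np.float64(-72.7)]
```

```bash
python3 -m handwheel '[{"dx":0.1,"dy":0.15,"dz":-0.05,"ax":0,"ay":0,"az":0},{"dx":0.25,"dy":0.35,"dz":-0.05,"ax":0,"ay":0,"az":0},{"dx":0.4,"dy":0.55,"dz":-0.05,"ax":0,"ay":0,"az":0},{"dx":0.56,"dy":0.74,"dz":-0.05,"ax":0,"ay":0,"az":0}]' >/dev/null
python3 -m handwheel '[{"dx":0.1,"dy":0.15,"dz":0,"ax":0,"ay":0,"az":-0.04},{"dx":0.25,"dy":0.35,"dz":0,"ax":0,"ay":0,"az":-0.09},{"dx":0.4,"dy":0.55,"dz":0,"ax":0,"ay":0,"az":-0.14},{"dx":0.5,"dy":0.65,"dz":0,"ax":0,"ay":0,"az":-0.19},{"dx":0.56,"dy":0.74,"dz":0,"ax":0,"ay":0,"az":-0.24},{"dx":0.56,"dy":0.74,"dz":0,"ax":0,"ay":0,"az":-0.29},{"dx":0.56,"dy":0.74,"dz":0,"ax":0,"ay":0,"az":-0.329},{"dx":0.56,"dy":0.74,"dz":0,"ax":0,"ay":0,"az":-0.329},{"dx":0.56,"dy":0.74,"dz":0,"ax":0,"ay":0,"az":-0.329}]'
python3 - <<'E'
from h import *
c=get_calibration("wrist"); s=readout.state(); im=get_image("wrist"); cv2.imwrite("pics/w8.png",im); np.save("cw8.npy",c,allow_pickle=True)
lidfit(c,im,s["eef_pos"],s["tcp_rot"])
for a in (8,188,-32,148,-72,108): t=np.radians(a); print(a,w2px(c,[C[0]+.06*np.cos(t),C[1]+.06*np.sin(t),.163]).round(1))
g=im.max(axis=2)
for r in range(0,150,10): print(r,''.join('#' if v<60 else '+' if v<110 else '.' if v<190 else ' ' for v in g[r,120:520:4]))
E
```

```text
clock: 21.65
eef_pos: [0.6954, 0.0042, 0.2655]
tcp_rot: [[-0.991, -0.136, -0.005], [-0.136, 0.991, -0.0], [0.005, 0.001, -1.0]]
contact_force: [-0.2, 0.4, -2.2]
grip_width: 0.173
grip_force: 60.0
free [-0.00257881 -0.00033533  0.05109556] r52 [-0.00396425 -0.00033415] 0.0008962517395506645
lugtip row 154 [ 0.05686423 -0.00030615  0.00189524]
8 [320.1 153.6]
188 [319.9 -22.4]
-32 [271.  135.9]
148 [375.6   1.2]
-72 [241.2  87.8]
108 [401.1  57.2]
0                       ...         +######+            ......####  #.                                
10                         ...     .#####.      ..+++++++++.  ....++####                               
20              ...    ...        +####.    .....++++++++++++++.....+####.                             
30             ....              +###+    .....+++........++++++++....####.                            
40             .....            +###+   .....++#++............+++++....####.                           
50              .......        .####   ......+++++..   .......++++++....##++                           
60               ..........
[... 178 characters left out ...]
  
80              ................###+   ...       ..+####..........+++...###+                           
90              ................++..   ...        ..   ..........+++...+###.                           
100              .................####   ...       ..   ..........++....###.                            
110               .................####    ...    ...   ..............+###.                             
120                .................+###+    ... ....................####                               
130                  .................+####.    .............. ...+####.                                
140            ...       ................  ###+             ...#####+
```

Run:
```python
from h import *
from scipy.optimize import least_squares
c=np.load("cw8.npy",allow_pickle=True).item(); im=cv2.imread("pics/w8.png"); g=im.max(axis=2); mn=im.min(axis=2)
P=[];Q=[]
for r in range(2,138,3):
    x=np.where(g[r,200:440]<75)[0]+200
    L=x[x<320]; Rr=x[x>320]
    for lo in (L.min() if len(L) else None, Rr.max() if len(Rr) else None):
        if lo is not None:
            P.append(px2w(c,lo-.5 if lo<320 else lo+.5,r,.163)[:2])
P=np.array(P)
f=least_squares(lambda q:np.hypot(*(P-q[:2]).T)-q[2],[*C,.066],loss="soft_l1",f_scale=.0007); print("outer",f.x, np.median(np.abs(f.fun)))
f=least_squares(lambda q:np.hypot(*(P-q[:2]).T)-.0665,[*C],loss="soft_l1",f_scale=.0007); print("outer fixed",f.x)
C2=f.x
# brightness vs angle along r=0.060
A=np.arange(-180,180,1.); prof=[]
for a in A:
    vals=[]
    for rr in (.057,.0585,.060,.0615,.063):
        t=np.radians(a); u,v=w2px(c,[C2[0]+rr*np.cos(t),C2[1]+rr*np.sin(t),.163])
        vals.append(float(cv2.getRectSubPix(mn,(1,1),(u,v))[0,0]) if 0<=v<150 else np.nan)
    prof.append(np.mean(vals))
prof=np.array(prof); i=np.where(prof>70)[0]; print([(int(A[k]),int(prof[k])) for k in i])
```

```text
outer [ 0.59779466 -0.00866669  0.06502858] 0.00024499722944535535
outer fixed [ 0.59889942 -0.00859444]
[(-77, 151), (-76, 240), (-75, 247), (-74, 183), (-73, 89), (-72, 155), (-71, 241), (-70, 246), (-69, 181), (-68, 78), (-34, 149), (-33, 234), (-32, 244), (-31, 190), (-30, 88), (105, 126), (106, 232), (107, 249), (108, 208), (109, 100), (110, 129), (111, 229), (112, 249), (113, 208), (114, 97), (147, 129), (148, 228)]
```

Run:
```python
from h import *
go([.5948,-.0088,.19],Rdown(98.5))
```

```text
d [0.674 0.006 0.508] a [ 0.    -0.001 -0.004]
```

```bash
python3 -m handwheel '[{"dx":0.15,"dy":0,"dz":0,"ax":0,"ay":0,"az":0},{"dx":0.35,"dy":0,"dz":0,"ax":0,"ay":0,"az":0},{"dx":0.55,"dy":0,"dz":0.1,"ax":0,"ay":0,"az":0},{"dx":0.674,"dy":0.006,"dz":0.3,"ax":0,"ay":-0.001,"az":-0.004},{"dx":0.674,"dy":0.006,"dz":0.5,"ax":0,"ay":-0.001,"az":-0.004},{"dx":0.674,"dy":0.006,"dz":0.508,"ax":0,"ay":-0.001,"az":-0.004},{"dx":0.674,"dy":0.006,"dz":0.508,"ax":0,"ay":-0.001,"az":-0.004},{"dx":0.674,"dy":0.006,"dz":0.508,"ax":0,"ay":-0.001,"az":-0.004}]'
python3 - <<'E'
from h import *
go([.5948,-.0088,.165],Rdown(98.5)); go([.5948,-.0088,.1575],Rdown(98.5))
E
```

```text
clock: 22.7
eef_pos: [0.5958, -0.009, 0.192]
tcp_rot: [[-0.989, -0.151, 0.002], [-0.151, 0.989, -0.001], [-0.002, -0.001, -1.0]]
contact_force: [0.7, -0.8, -0.7]
grip_width: 0.176
grip_force: 60.0
d [0.007 0.002 0.18 ] a [-0.     0.001  0.001]
d [0.007 0.002 0.23 ] a [-0.     0.001  0.001]
```

```bash
python3 -m handwheel '[{"dx":0.004,"dy":0.002,"dz":0.05,"ax":0,"ay":0,"az":0},{"dx":0.004,"dy":0.002,"dz":0.1,"ax":0,"ay":0,"az":0},{"dx":0.004,"dy":0.002,"dz":0.14,"ax":0,"ay":0,"az":0},{"dx":0.004,"dy":0.002,"dz":0.16,"ax":0,"ay":0,"az":0},{"dx":0.004,"dy":0.002,"dz":0.16,"ax":0,"ay":0,"az":0}]'
python3 -m handwheel '[{"dx":0,"dy":0,"dz":0.02,"ax":0,"ay":0,"az":0},{"dx":0,"dy":0,"dz":0.03,"ax":0,"ay":0,"az":0},{"dx":0,"dy":0,"dz":0.03,"ax":0,"ay":0,"az":0}]'
```

```text
clock: 23.32
eef_pos: [0.5945, -0.0087, 0.1666]
tcp_rot: [[-0.989, -0.151, -0.0], [-0.151, 0.989, 0.0], [0.0, 0.0, -1.0]]
contact_force: [0.4, 0.3, -1.2]
grip_width: 0.182
grip_force: 60.0
clock: 23.7
eef_pos: [0.5945, -0.0087, 0.1622]
tcp_rot: [[-0.989, -0.151, -0.0], [-0.151, 0.989, -0.0], [0.0, -0.0, -1.0]]
contact_force: [0.7, 0.4, -1.3]
grip_width: 0.181
grip_force: 60.0
```

```bash
python3 -m handwheel '[{"dx":0,"dy":0,"dz":0.015,"ax":0,"ay":0,"az":0},{"dx":0,"dy":0,"dz":0.03,"ax":0,"ay":0,"az":0},{"dx":0,"dy":0,"dz":0.035,"ax":0,"ay":0,"az":0},{"dx":0,"dy":0,"dz":0.035,"ax":0,"ay":0,"az":0}]'; python3 -c "
from h import *; s=readout.state(); print(s['eef_pos'],s['torque'],s['contact_force'])"
```

```text
clock: 24.2
eef_pos: [0.5946, -0.0087, 0.1576]
tcp_rot: [[-0.989, -0.151, 0.001], [-0.151, 0.989, -0.0], [-0.001, -0.0, -1.0]]
contact_force: [-2.2, 0.2, 3.9]
grip_width: 0.174
grip_force: 60.0
[ 0.59456259 -0.00871392  0.15758332] [-0.04215799  0.38656284  0.01354738] [-2.15596431  0.21939628  3.89372357]
```

```bash
python3 -m handwheel '[{"dx":0,"dy":0.001,"dz":0,"ax":0,"ay":0,"az":0.015},{"dx":0,"dy":0.002,"dz":0,"ax":0,"ay":0,"az":0.03},{"dx":0,"dy":0.003,"dz":0,"ax":0,"ay":0,"az":0.045},{"dx":0,"dy":0.004,"dz":0,"ax":0,"ay":0,"az":0.06},{"dx":0,"dy":0.005,"dz":0,"ax":0,"ay":0,"az":0.075},{"dx":-0.001,"dy":0.006,"dz":0,"ax":0,"ay":0,"az":0.09},{"dx":-0.002,"dy":0.007,"dz":0,"ax":0,"ay":0,"az":0.105},{"dx":-0.002,"dy":0.007,"dz":0,"ax":0,"ay":0,"az":0.11},{"dx":-0.002,"dy":0.007,"dz":0,"ax":0,"ay":0,"az":0.11}]'; python3 -c "
from h import *; s=readout.state(); print(s['eef_pos'],s['torque'],s['contact_force'],np.degrees(np.arctan2(s['tcp_rot'][1,1],s['tcp_rot'][0,1])))"
```

```text
clock: 25.32
eef_pos: [0.595, -0.0075, 0.1576]
tcp_rot: [[-0.981, 0.192, 0.001], [0.192, 0.981, 0.0], [-0.001, 0.0, -1.0]]
contact_force: [-0.1, 1.9, 5.9]
grip_width: 0.174
grip_force: 60.0
[ 0.59499519 -0.00746617  0.15758647] [0.27536663 0.08370769 0.28707411] [-0.06424308  1.86684475  5.90815148] 78.93517821400465
```

```bash
python3 -m handwheel '[{"dx":0,"dy":0.001,"dz":0,"ax":0,"ay":0,"az":0.015},{"dx":0,"dy":0.002,"dz":0,"ax":0,"ay":0,"az":0.03},{"dx":0,"dy":0.003,"dz":0,"ax":0,"ay":0,"az":0.045},{"dx":0,"dy":0.004,"dz":0,"ax":0,"ay":0,"az":0.06},{"dx":0,"dy":0.004,"dz":0,"ax":0,"ay":0,"az":0.075},{"dx":-0.001,"dy":0.005,"dz":0,"ax":0,"ay":0,"az":0.09},{"dx":-0.001,"dy":0.005,"dz":0,"ax":0,"ay":0,"az":0.105},{"dx":-0.002,"dy":0.005,"dz":0,"ax":0,"ay":0,"az":0.113},{"dx":-0.002,"dy":0.005,"dz":0,"ax":0,"ay":0,"az":0.113},{"dx":-0.002,"dy":0.005,"dz":0,"ax":0,"ay":0,"az":0.113}]'
python3 - <<'E'
from h import *
s=readout.state(); p,R=s["eef_pos"],s["tcp_rot"]; print(p,s['torque'],s['contact_force'],np.degrees(np.arctan2(R[1,1],R[0,1])))
c=get_calibration("wrist"); im=get_image("wrist"); cv2.imwrite("pics/w9.png",im); mn=im.min(axis=2); g=im.max(axis=2)
C3=np.array([.5978,-.0087]); A=np.arange(90,215,1.)
for a in A:
    t=np.radians(a); v=[]
    for rr in (.058,.0595,.061,.0625):
        u,w=w2px(c,[C3[0]+rr*np.cos(t),C3[1]+rr*np.sin(t),.163]); v.append(int(cv2.getRectSubPix(mn,(1,1),(float(u),float(w)))[0,0]) if 0<=w<400 else -1)
    if max(v)>90 : print(int(a),v,end=' ')
print()
for r in range(130,215,5): print(r,''.join('#' if v<35 else '+' if v<60 else '.' if v<140 else ' ' for v in g[r,230:410:2]))
E
```

```text
clock: 26.58
eef_pos: [0.5954, -0.0066, 0.1576]
tcp_rot: [[-0.854, 0.521, 0.001], [0.521, 0.854, 0.0], [-0.001, 0.001, -1.0]]
contact_force: [0.3, 3.0, 5.0]
grip_width: 0.169
grip_force: 60.1
[ 0.59542412 -0.00660493  0.15757816] [0.38194938 0.10793677 0.29124351] [0.26612213 2.97813937 5.03833442] 58.610359733276105
103 [106, 89, 74, 66] 104 [247, 238, 229, 216] 105 [255, 255, 255, 255] 106 [245, 246, 246, 249] 107 [107, 107, 109, 115] 109 [230, 228, 233, 237] 110 [255, 255, 255, 255] 111 [249, 249, 242, 243] 112 [131, 114, 96, 86] 146 [103, 88, 79, 68] 147 [247, 245, 242, 239] 148 [255, 255, 255, 255] 149 [239, 227, 217, 214] 174 [66, 70, 84, 118] 175 [137, 142, 152, 185] 176 [159, 160, 162, 196] 177 [161, 162, 165, 203] 178 [165, 175, 174, 208] 179 [175, 228, 226, 225] 180 [184, 237, 237, 230] 181 [225, 237, 235, 224] 182 [236, 236, 237, 228] 183 [236, 237, 240, 226] 184 [238, 241, 241, 223] 185 [240, 242, 239, 222] 186 [241, 239, 237, 211] 187 [239, 238, 236, 206] 188 [238, 238, 237, 226] 189 [237, 238, 239, 224] 190 [237, 239, 240, 226] 191 [239, 239, 238, 224] 192 [240, 238, 23
[... 1128 characters left out ...]
+++++++##+++.. ....+++++..+++++++++.   
180                      ..+++++++++++++++.............+++++++++++++++++..   ..+++++++++      
185                  ..+++++++++++++++++++..........+...++++++++++++++++++++..   ..++.     .. 
190               .+++++++++++++++++++++++++++++++++++++++++++++++++++++++++++++.   .    ..   
195            .+++++++++++++++++++++++++++++++++++++++++++++++++++++++++++++++++++.    .     
200 .        .+++++++++++++++++++++++++++++++++++++++++++++++++++++++++++++++++++++++..   ..++
205        .++++++++++++++++++++++++++++++++++++++++++++++++++++++++++++++++++++++++++++.   ..
210      .+++++++++++++++++++++++++++++++####+#++#+++#+++++++++++++++++++++++++++++++++++.
```

```bash
python3 -c "
from station import robot; print(robot.sign_off())"
```

```text
the job is handed in; nothing more can be done
None
```

The job is handed in at about 27 s: the chocolate is in the bowl (I saw one piece plus a clump I took for the other two), the empty tray is back on the counter, and the lid is seated, turned 40° to the single-rib mark and held there with a 60 N grip.

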